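# Snap the tilting scrap bin shut and pull-test its catch

### The job

Swing the tilted scrap bin back upright until its spring catch has snapped home. Then prove that the catch holds: pull the bin's bar handle forward, the way the bin tilts open, with a steady 10 newtons for about a second and a half, never so hard that the catch is dragged open. Let go with the bin still caught upright, and leave the things around it where they lie.

Things in the scene. Friction and masses are not known exactly. Their poses are not given: they have to be found in the camera images.
- stand: dark steel stand of the scrap bin, fixed to the desk: base plate 150 x 215 x 6 mm with an upright on each side (5 mm thick, 118 mm tall, inner faces 184 mm apart). Origin: on the desk under the middle of the pivot line. Its x axis points to the bin's back, y along the pivot pins, z up; the bin tilts open towards -x
- pivot (a point): middle of the pivot line of the grey steel open-topped bin, 100 mm above the desk; the line runs along the stand's y. Axes as the stand's. Upright, the bin is 110 deep (x), 160 wide (y), 150 mm tall, centred on the pivot line, walls 3 mm, bottom 30 mm above the desk, about 0.8 kg and balanced
- bin (a joint): tilt of the bin in rad: 0 upright against its hard back stop, growing as its top tilts forward (stand -x), at most 0.62. It stays where it is left. Caught, it still rattles freely over about 0.005 to 0.065 rad, differently each time, before the catch bears, then gives springily by a few mm
- bar (a point): middle of the bar handle that arches over the bin's mouth: round steel bar 9 mm thick, 145 mm long along the stand's y, on a leg at each side wall, 35 mm above the bin's rim, the bin's highest part. Bin upright: 115 mm straight above the pivot line; it swings with the bin. 50 mm free before and behind it
- ridge (a point): crest of the small steel ridge (9 mm high, 16 mm tall) on the outside of the bin's left (+y) wall, which the catch's roller rides over. With the bin upright 11 mm behind and 75 mm above the pivot line
- catch_tip (a point): tip of the catch's spring roller when fully out: steel roller 12 mm across on a plunger that points to the bin (stand -y) from a brass housing on the left (+y) upright, 175 mm above the desk (its plate's top at 202 mm). Axes as the stand's. The bin is caught when the ridge's crest is 8 to 13 mm behind it (stand +x) and the plunger is out again
- plunger (a joint): how far the catch's plunger is pushed back, m: 0 fully out, about 0.006 on the ridge's crest. Pushing the bin shut takes up to about 13 N at the bar to ride over, then it drops in. While the catch holds, the harder the pull the deeper it is pushed back; at about 16 N at the bar it starts to let go
- enclosure: bystander: dented aluminium project box 90 x 120 x 50 mm; origin under its centre
- relay: bystander: relay cube with clear top, 28 x 22 x 41 mm; origin under its centre
- spudger: bystander: white nylon spudger 170 x 11 x 6 mm lying along its x; origin under its centre
- chip_tube: bystander: blue translucent chip tube 260 x 13 x 11 mm lying along its x; origin under its centre

How it is judged:
On the way, in this order (a step that is already met when the one before it is completed fails the run):
1. the bin has snapped home: ridge past the catch, plunger out again (x of ridge in the frame of catch_tip above 0.0065 m and value of joint plunger below 0.0006 m), for 0.2 s.
2. the catch is loaded by a steady pull of about 10 N at the bar (7.3 to 13.5 N, seen as the plunger pushed back 0.95 to 2.3 mm) for 1 s while the bin stays caught (x of ridge in the frame of catch_tip above 0.004 m and value of joint plunger between 0.00095 and 0.0023 m), for 1 s.
At the end, for the whole second after the job is handed in: the bin is upright and caught (ridge crest at least 6.5 mm behind the catch tip, plunger less than 0.6 mm pushed back) and at rest (all of step 1 and velocity of joint bin between -0.05 and 0.05 rad/s); the robot touches nothing.
It fails at once if the caught bin is pulled so hard that the catch is overloaded (about 16 N at the bar) (x of ridge in the frame of catch_tip above 0.003 m and value of joint plunger above 0.003 m and velocity of joint plunger above 0.0003 m/s).
It fails at once if a bystander is pushed more than 20 mm (distance of any of enclosure, relay, spudger, chip_tube from where it was at the start of the episode above 0.02 m).
It also fails if it takes over 59 s, if anything falls off the work surface, if the arm or the gripper's body presses on something with over 40 N, if the wrist force passes 120 N, or if a joint passes its speed limit or range.

### The arm

A 6-joint arm with a two-finger parallel gripper is mounted at the origin on the work surface. World frame = base frame: x ahead of the robot, y to its left, z up, the work surface at z = 0. Lengths are in m, angles in rad, forces in N, time in s.
With the tool pointing down it reaches from about 0.375 to 0.9 m from the base axis. Payload 3.1 kg.
Tool frame: the origin (TCP) lies midway between the tips of the shut fingers; the grasp point (between the pads) lies 19 mm behind it; z points along the fingers, y is the line along which they close (so a half turn about z gives the same grasp; the last joint's range is limited). The gripper opens to 85 mm and grips with 20 to 120 N. Pads are 22 mm wide; open, the fingers measure 114 mm over their backs; the gripper's body (76 mm by 85 mm) begins 54 mm behind the grasp point. The pads swing forward as they close: fully open they stand 13 mm farther back than shut.
Start: joints at [-1.458, 0.527, 1.433, -0, 1.181, -0.178], TCP at [0.179, -0.599, 0.231] pointing down, gripper open.
Joint ranges: [-3.08, 3.08], [-0.75, 2.2], [0.22, 2.44], [-1.43, 4.57], [0, 2.65], [-2.85, 2.85]. Speed limits (rad/s): [2.79, 2.79, 3.14, 3.14, 3.14, 3.14].

### API

Orientations are given as a unit quaternion [x, y, z, w].
In Python, from station import manip gives the robot as it stands.
- The arm moves only by the tool step_arm, never from a script. Its argument "targets" is text: rows parted by semicolons, each of 4 numbers parted by spaces: the shift along the tool's x, y, z in mm, then the turn about the tool's z in degrees. A call has 1 to 12 rows; each row is the pose to reach, as a shift and turn from the pose commanded when the call began, along the tool's axes at that moment; what a row does not reach only later rows make up. A row lasts 1/10 s, in which the tool goes at most 50 mm and 8.59 degrees, less where a joint would pass 70% of its speed; a pose out of reach is approached as far as the arm can. A call with a gripper value outside its range is refused whole. "gripper" is the closure, from 0 (fully open) to 1 (shut), set as the call begins (left out, the last holds). The fingers move at their own pace and stop on an object; "squeeze" is the grip in N (left out, the last holds). Time passes only in rows, so rows that repeat a pose let the fingers close. It gives the time, the measured TCP pose, the force, the opening and the grip force at its end, in the units of the state.
- manip.sense(): the state, without advancing time (a new reading comes with each control period).
- manip.snapshot(name): name is "scene" or "top"; returns the picture (420x560x3 uint8, red, green, blue); there is no depth.
- manip.get_calibration(name): a dict with "fov_y" (degrees; the focal length in pixels is half the picture's height over the tangent of half this angle, whatever the lens; pixels are square), "cx", "cy" (the principal point, pixels), "extrinsics" (4x4, takes a point from camera to world coordinates). Camera axes: x right, y down, z forward; pixel columns grow to the right and rows downward; lengths in m; the calibration is good to about 2 mm. A picture is of the moment at which its call begins. get_calibration takes no time and is no camera call.
- manip.sign_off(): hands the job in; it is judged then, once.
Trained networks look in the newest picture that a camera, given by its name, has taken for a name from the list of things; names that differ only in an ending like _2 or _b are one class to them, and where a whole thing is asked for, a point or a joint stands for the part that bears it (a point fixed in the world has none). Each returns a list of dicts, best first, with "p" (0 to 1); they miss things now and then, are a little off and sometimes report something else, mostly with a low value. They report only what shows in the picture. A call takes as long as a camera call.
- manip.recognise(camera, query): "position" ([column, row] in pixels, amid what is visible of it).
- manip.masks_of(camera, query): "pixels" (420x560 bool, what is visible of it) and "position" ([column, row] in pixels, amid what is visible of it).
- manip.mark_of(camera, query): "position" ([column, row] in pixels: a listed point, or the origin of a listed thing).
The state is a dict: "t": time; "q": joint angles; "qd": joint speeds; "tau": joint torques, N m; "tcp_pos": TCP position; "tool_rot": TCP orientation; "force": force on the tool from outside, world axes, zero at the start; "ft_torque": the same for the moment, N m; "finger_gap": opening from 0.0 (shut) to 1.0 (fully open); "gripper_force": force on a finger pad.
Only numpy, scipy, OpenCV 4.12 (cv2) and the standard library are available. Lean on these libraries where they do the work, as an engineer would, in place of code of your own. Each camera call takes 0.05 s, during which the arm holds its last target. There are 200 camera calls.

## Working session

There is one attempt and no reset: what is moved stays moved. The work goes in short steps, Python scripts to look and compute and a tool call to move; the robot and the scene stay as the last step left them, time stands still between calls to the robot, and variables do not carry over. Pictures are saved under pics/ and viewed, at most 10 in all, crops included, and the job is handed in when it is done.

Besides the shell and the picture viewer there is one more tool, called after "Emit:" in YAML: its name, and indented under it one key for each argument. step_arm: Moves the arm, as the interface text tells. Its arguments: {"type":"object","properties":{"targets":{"type":"string"},"gripper":{"type":"number"},"squeeze":{"type":"number"}},"required":["targets"]}

```bash
mkdir -p pics; ls
cat > h.py <<'E'
import numpy as np,cv2
from station import manip
def K(n):
    c=manip.get_calibration(n);f=210/np.tan(np.radians(c["fov_y"])/2);return f,c["cx"],c["cy"],np.array(c["extrinsics"])
def ray(n,p):
    f,cx,cy,E=K(n);d=E[:3,:3]@np.array([(p[0]-cx)/f,(p[1]-cy)/f,1]);return E[:3,3],d/np.linalg.norm(d)
def proj(n,X):
    f,cx,cy,E=K(n);c=(np.asarray(X)-E[:3,3])@E[:3,:3];return np.array([cx+f*c[0]/c[2],cy+f*c[1]/c[2]])
E
python3 - <<'E'
from h import *
for n in("scene","top"):
    cv2.imwrite(f"pics/{n}0.png",manip.snapshot(n)[:,:,::-1])
    f,cx,cy,X=K(n);print(n,f,cx,cy,X.round(3).tolist())
    for q in("stand","pivot","bar","ridge","catch_tip"):
        print(q,[(np.round(d["position"],1).tolist(),round(d["p"],2)) for d in manip.mark_of(n,q)[:3]])
print(manip.sense())
E
```

```text
pics
scene 399.99024688755725 280.0835212171804 210.22703279950127 [[-0.022, 0.686, -0.728, 1.262], [1.0, 0.02, -0.012, 0.072], [0.007, -0.728, -0.686, 0.755], [0.0, 0.0, 0.0, 1.0]]
stand [([266.4, 227.7], 0.63)]
pivot []
bar [([273.7, 152.8], 0.82)]
ridge [([307.2, 177.8], 0.6), ([274.1, 156.3], 0.21)]
catch_tip [([298.1, 181.9], 0.78)]
top 519.9543153308541 283.71482202374614 217.1374383534013 [[-0.023, -0.985, 0.174, 0.399], [-1.0, 0.023, -0.004, 0.074], [-0.0, -0.174, -0.985, 1.424], [0.0, 0.0, 0.0, 1.0]]
stand [([301.8, 259.8], 0.62), ([360.9, 275.5], 0.21)]
pivot [([300.7, 256.1], 0.85)]
bar [([301.0, 274.5], 0.57), ([263.5, 253.9], 0.33)]
ridge [([264.5, 254.7], 0.96), ([304.0, 256.1], 0.28)]
catch_tip [([271.0, 241.5], 0.65), ([263.5, 256.9], 0.19)]
{'t': 0.6, 'q': array([-1.45849247e+00,  5.27488512e-01,  1.43265949e+00,  1.81936081e-05,
        1.18140579e+00, -1.78487088e-01]), 'qd': array([-0.00075641, -0.00023456, -0.00103095,  0.00074167, -0.00089638,
        0.00042786]), 'tau': array([-1.20468674e-03, -4.42050076e+01, -1.78324556e+01, -2.79237483e-04,
        1.01330672e-03, -4.25352020e-07]), 'tcp_pos': array([ 0.17923449, -0.59874766,  0.23133039]), 'tool_rot': array([9.89449186e-01, 1.44880323e-01, 7.76854411e-06, 1.96943473e-05]), 'force': array([ 0.5136391 , -0.40108735, -0.2074697 ]), 'ft_torque': array([0.0521996 , 0.00255579, 0.00684356]), 'gripper_force': 0.0, 'finger_gap': 1.00255776882507}
```

View pics/scene0.png

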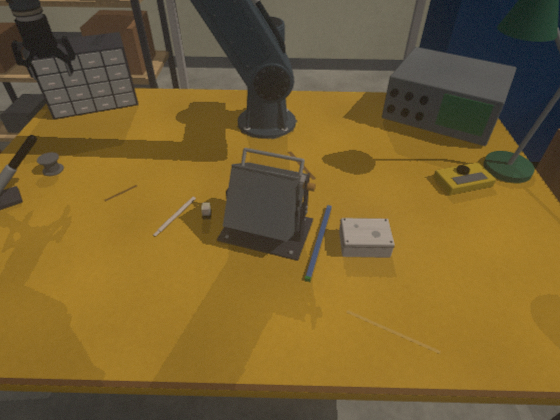

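View pics/top0.png

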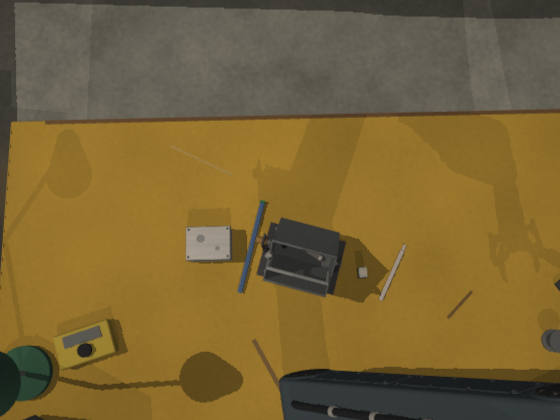

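The bin is tilted towards the robot. In the top picture the bar runs from about (268,270) to (328,287). The tube is left of the bin, and the relay and spudger are right of it. I'll zoom in to get the yaw and the tilt.

Run:
```python
import cv2,numpy as np
a=cv2.imread("pics/top0.png")[200:310,240:360];b=cv2.imread("pics/scene0.png")[140:260,210:330]
a=cv2.convertScaleAbs(cv2.resize(a,(600,550),interpolation=cv2.INTER_CUBIC),alpha=1.8)
b=cv2.convertScaleAbs(cv2.resize(b,(600,600),interpolation=cv2.INTER_CUBIC),alpha=1.6)
cv2.imwrite("pics/ct.png",a);cv2.imwrite("pics/cs.png",b)
```

```text
(no output)
```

View pics/ct.png

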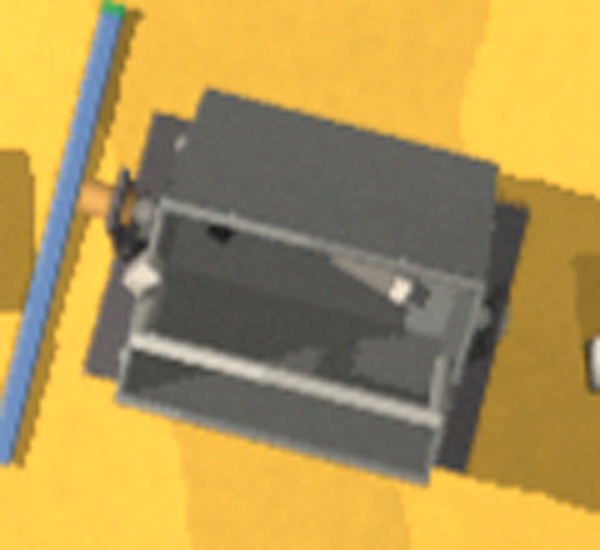

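View pics/cs.png

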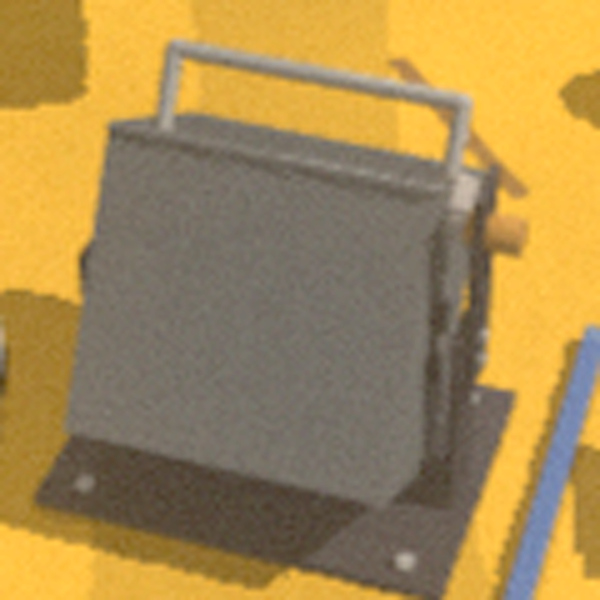

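```bash
cat >> h.py <<'E'
def W(p,s):  # stand -> world
    x,y,a=p[:3];c,d=np.cos(a),np.sin(a);return np.array([x+c*s[0]-d*s[1],y+d*s[0]+c*s[1],s[2]])
def B(th,b): # bin (rel pivot, upright) -> stand
    c,s=np.cos(th),np.sin(th);return np.array([b[0]*c-b[2]*s,b[1],.1+b[0]*s+b[2]*c])
E
python3 - <<'E'
from h import *
from scipy.optimize import least_squares
T=lambda u,v:(240+u/5-.4,200+v/5-.4); S=lambda u,v:(210+u/5-.4,140+v/5-.4)
obs=[("top",T(135,341),"b",(0,.0725,.115)),("top",T(438,416),"b",(0,-.0725,.115)),
("scene",S(468,100),"b",(0,.0725,.115)),("scene",S(172,45),"b",(0,-.0725,.115)),
("top",T(118,402),"b",(-.055,.08,.08)),("top",T(430,484),"b",(-.055,-.08,.08)),
("top",T(163,203),"b",(.055,.08,.08)),("top",T(482,285),"b",(.055,-.08,.08)),
("top",T(208,90),"b",(.055,.08,-.07)),("top",T(497,163),"b",(.055,-.08,-.07)),
("scene",S(68,432),"b",(.055,-.08,-.07)),("scene",S(110,125),"b",(.055,-.08,.08)),("scene",S(390,505),"b",(.055,.08,-.07)),
("top",T(155,113),"s",(.075,.1075,.006)),("top",T(88,372),"s",(-.075,.1075,.006)),
("top",T(527,208),"s",(.075,-.1075,.006)),("top",T(465,470),"s",(-.075,-.1075,.006)),
("scene",S(37,500),"s",(.075,-.1075,.006)),("scene",S(440,600),"s",(.075,.1075,.006))]
def r(p):
    o=[]
    for n,px,k,g in obs:
        s=B(p[3],g) if k=="b" else np.array(g)+[p[4],0,0]
        o.append(proj(n,W(p,s))-px)
    return np.ravel(o)
q=least_squares(r,[.4,.04,-.2,.3,0],loss="soft_l1");print(q.x.round(4));print(q.fun.reshape(-1,2).round(1).tolist())
p=q.x;print("bar",W(p,B(p[3],(0,0,.115))),"upright",W(p,(0,0,.215)))
print([proj(n,W(p,B(p[3],g))).round(1).tolist() for n in("scene","top") for g in((0,0,.115),(.011,.09,.075))])
E
```

```text
[ 0.5343  0.0242 -0.2743  0.5571  0.0022]
[[0.8, -0.2], [0.0, 0.1], [-1.0, 0.0], [0.4, 0.3], [-1.0, -0.2], [-0.1, -0.3], [-0.9, -0.0], [0.8, 0.3], [-1.2, 0.0], [-0.1, 0.3], [-0.2, -0.1], [-0.2, -0.6], [-0.5, 0.0], [-0.7, -0.8], [-1.2, 0.2], [0.6, -0.6], [0.4, 0.4], [-0.8, -0.2], [0.6, -0.6]]
bar [0.47577513 0.04070942 0.19761027] upright [0.53430712 0.02424002 0.215     ]
[[272.8, 154.2], [305.6, 178.2], [297.2, 275.2], [263.9, 254.4]]
```

```bash
cat >> h.py <<'E'
from scipy.spatial.transform import Rotation as R
P=(.5343,.0242,-.2743)
def info():
    s=manip.sense();r=R.from_quat(s["tool_rot"]);x=r.as_matrix()[:,0]
    d=s["tcp_pos"]-[P[0],P[1],0];c,n=np.cos(P[2]),np.sin(P[2])
    f=s["force"];print("t",s["t"],"stand tcp mm",(np.array([c*d[0]+n*d[1],-n*d[0]+c*d[1],d[2]])*1e3).round(1),"yaw err deg",np.degrees(np.arctan2(x[1],x[0])-P[2]).round(2),
     "F stand",np.round([c*f[0]+n*f[1],-n*f[0]+c*f[1],f[2]],2),"gap",round(s["finger_gap"],2))
    return s,r
def shift(X):
    s=manip.sense();return (R.from_quat(s["tool_rot"]).as_matrix().T@(np.asarray(X)-s["tcp_pos"])*1e3).round(1).tolist()
E
python3 - <<'E'
from h import *
info()
for X in((.3,-.42,.26),(.41,-.2,.26),W(P,(-.092,0,.26)),W(P,(-.092,0,.183))):print(shift(X))
E
```

```text
t 0.6 stand tcp mm [-173.1 -695.8  231.3] yaw err deg 32.38 F stand [ 0.6  -0.25 -0.21] gap 1.0
[166.9, -136.6, -28.7]
[335.4, -315.8, -28.7]
[441.1, -544.3, -28.7]
[441.1, -544.3, 48.3]
```

Emit:
step_arm:
  targets: "33 -27 -29 0;67 -55 -29 5;100 -82 -29 10;133 -109 -29 15;167 -137 -29 20;200 -173 -29 25;233 -209 -29 30;267 -245 -29 32.4;301 -280 -29 32.4;335 -316 -29 32.4;355 -360 -29 32.4;376 -404 -29 32.4"
  gripper: 1
  squeeze: 60

```text
t: 1.8
tcp_pos: [0.4241, -0.1021, 0.2606]
tool_rot: [0.991, -0.137, 0.001, 0.0]
force: [-0.1, 0.3, 0.2]
finger_gap: -0.002
gripper_force: 0.0
```

Run:
```python
from h import *
info()
for X in(W(P,(-.092,0,.26)),W(P,(-.092,0,.183))):print(shift(X))
```

```text
t 1.8 stand tcp mm [ -71.8 -151.4  260.6] yaw err deg -0.03 F stand [-0.16  0.23  0.24] gap -0.0
[-20.2, -151.4, 0.6]
[-20.3, -151.4, 77.6]
```

Emit:
step_arm:
  targets: "-20 -45 0 0;-20 -90 0 0;-20 -130 0 0;-20 -151 0 0;-20 -151 20 0;-20 -151 45 0;-20 -151 65 0;-20 -151 77 0;-20 -151 77 0;-20 -151 77 0"

```text
t: 2.8
tcp_pos: [0.4456, 0.0468, 0.1836]
tool_rot: [0.991, -0.137, 0.0, -0.0]
force: [-0.1, 1.1, -0.1]
finger_gap: 0.005
gripper_force: 0.0
```

Run:
```python
from h import *
info();cv2.imwrite("pics/a.png",np.hstack([cv2.resize(manip.snapshot(n)[a:a+160,210:370,::-1],(400,400)) for n,a in(("scene",120),("top",190))]))
```

```text
t 2.8 stand tcp mm [-91.5  -2.3 183.6] yaw err deg -0.03 F stand [-0.43  0.99 -0.06] gap 0.0
```

View pics/a.png

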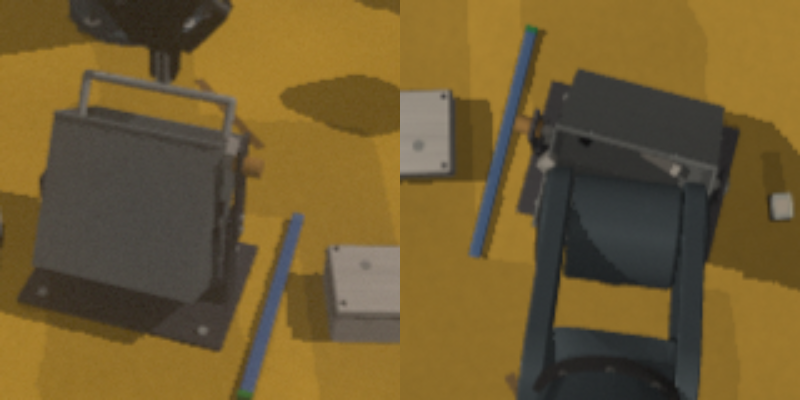

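The closed fingers stand in front of the bar. In the scene crop they are at about (163,65), just behind the bar line. Next I push the bin back.

Emit:
step_arm:
  targets: "5 0 0 0;10 0 0 0;15 0 0 0;20 0 -2 0;25 0 -5 0;30 0 -7 0;35 0 -9 0;40 0 -11 0;45 0 -13 0;45 0 -13 0"

```text
t: 3.9
tcp_pos: [0.4879, 0.0348, 0.196]
tool_rot: [0.991, -0.137, -0.001, -0.0]
force: [-3.1, 0.4, 0.5]
finger_gap: -0.0
gripper_force: 1.5
```

Run:
```python
from h import *
info()
```

```text
t 3.9 stand tcp mm [-47.6  -2.4 196. ] yaw err deg -0.03 F stand [-3.06 -0.46  0.49] gap -0.0
```

Emit:
step_arm:
  targets: "3 0 0 0;6 0 -1 0;9 0 -1 0;12 0 -1 0;15 0 -2 0;15 0 -2 0"

```text
t: 4.5
tcp_pos: [0.4968, 0.0322, 0.1975]
tool_rot: [0.991, -0.137, -0.007, -0.0]
force: [-12.9, 2.4, 7.3]
finger_gap: -0.0
gripper_force: 6.4
```

Run:
```python
from h import *
info()
```

```text
t 4.5 stand tcp mm [-38.3  -2.5 197.5] yaw err deg 0.01 F stand [-13.02  -1.18   7.31] gap -0.0
```

Emit:
step_arm:
  targets: "1 0 -1 0;2 0 -1 0;3 0 -2 0;3 0 -2 0"

```text
t: 4.9
tcp_pos: [0.5065, 0.0298, 0.2004]
tool_rot: [0.991, -0.137, 0.001, 0.0]
force: [0.7, -1.5, 0.2]
finger_gap: 0.001
gripper_force: 0.0
```

Run:
```python
from h import *
info()
```

```text
t 4.9 stand tcp mm [-28.3  -2.2 200.4] yaw err deg -0.01 F stand [ 1.11 -1.26  0.21] gap 0.0
```

Emit:
step_arm:
  targets: "2 0 0 0;4 0 -1 0;6 0 -1 0;7 0 -1 0;8 0 -1 0;8 0 -1 0"

```text
t: 5.5
tcp_pos: [0.5139, 0.0275, 0.2013]
tool_rot: [0.991, -0.137, 0.0, 0.0]
force: [0.3, -0.6, 0.2]
finger_gap: -0.0
gripper_force: 0.0
```

Run:
```python
from h import *
info()
```

```text
t 5.5 stand tcp mm [-20.6  -2.3 201.3] yaw err deg -0.03 F stand [ 0.48 -0.49  0.2 ] gap -0.0
```

Emit:
step_arm:
  targets: "1 0 0 0;2 0 0 0;3 0 0 0;3 0 0 0"

```text
t: 5.9
tcp_pos: [0.5167, 0.0268, 0.2013]
tool_rot: [0.991, -0.137, 0.0, 0.0]
force: [0.9, -0.1, -0.8]
finger_gap: -0.001
gripper_force: 0.0
```

Run:
```python
from h import *
info()
```

```text
t 5.9 stand tcp mm [-17.6  -2.3 201.3] yaw err deg -0.02 F stand [ 0.87  0.16 -0.75] gap -0.0
```

Emit:
step_arm:
  targets: "-3 0 0 0;-3 0 -20 0;-3 0 -42 0;20 0 -42 0;47 0 -42 0;47 0 -42 0;47 0 -20 0;47 0 0 0;47 0 2 0;47 0 2 0;47 0 2 0"

```text
t: 7.0
tcp_pos: [0.5621, 0.0141, 0.2002]
tool_rot: [0.991, -0.137, 0.001, 0.0]
force: [0.7, -0.2, 1.3]
finger_gap: 0.002
gripper_force: 0.0
```

Run:
```python
from h import *
info();cv2.imwrite("pics/b.png",np.hstack([cv2.resize(manip.snapshot(n)[a:a+160,210:370,::-1],(400,400)) for n,a in(("scene",120),("top",190))]))
for n in("scene","top"):
  print(n,[(q,[(np.round(d["position"],1).tolist(),round(d["p"],2)) for d in manip.mark_of(n,q)[:2]]) for q in("bar","ridge")], [proj(n,W(P,B(0,g))).round(1).tolist() for g in((0,0,.115),(.011,.09,.075))])
```

```text
t 7.0 stand tcp mm [ 29.5  -2.2 200.2] yaw err deg -0.01 F stand [0.77 0.   1.32] gap 0.0
scene [('bar', [([262.9, 165.6], 0.93)]), ('ridge', [([302.0, 190.3], 0.62)])] [[264.5, 162.9], [301.2, 187.2]]
top [('bar', [([305.4, 248.6], 0.6)]), ('ridge', [([268.9, 238.1], 0.83)])] [[303.8, 249.4], [268.2, 237.7]]
```

View pics/b.png

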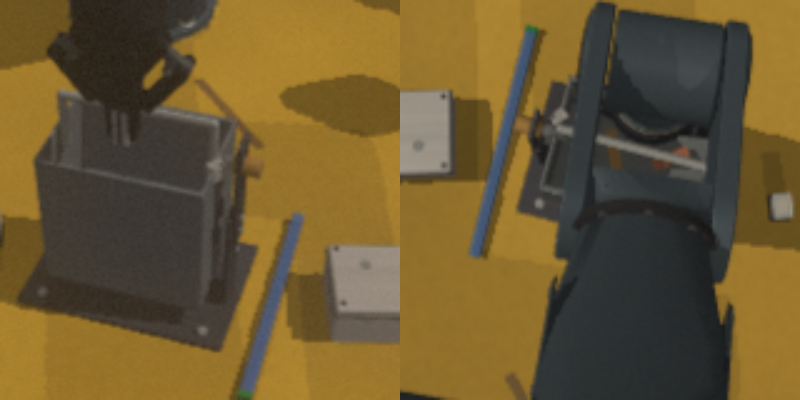

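The bin stands upright, with the bar at about (305,249) in the top picture, matching the upright prediction. The fingers are inside the mouth behind the bar. Now I pull slowly.

Emit:
step_arm:
  targets: "-4 0 0 0;-8 0 0 0;-11 0 0 0;-13 0 0 0;-14 0 0 0;-15 0 0 0;-16 0 0 0;-16 0 0 0;-16 0 0 0"

```text
t: 8.2
tcp_pos: [0.5464, 0.0184, 0.1993]
tool_rot: [0.991, -0.137, -0.0, -0.0]
force: [0.1, 0.3, 0.1]
finger_gap: -0.001
gripper_force: 0.2
```

Run:
```python
from h import *
info()
```

```text
t 8.2 stand tcp mm [ 13.2  -2.3 199.3] yaw err deg -0.02 F stand [0.07 0.29 0.13] gap -0.0
```

Emit:
step_arm:
  targets: "-0.5 0 0 0;-1 0 0 0;-1.5 0 0 0;-2 0 0 0;-2 0 0 0"

```text
t: 8.7
tcp_pos: [0.5446, 0.0189, 0.1994]
tool_rot: [0.991, -0.137, 0.0, -0.0]
force: [1.8, 0.3, -0.2]
finger_gap: -0.003
gripper_force: 0.6
```

Emit:
step_arm:
  targets: "-0.5 0 0 0;-1 0 0 0;-1.5 0 0 0;-1.5 0 0 0"

```text
t: 9.1
tcp_pos: [0.5439, 0.0191, 0.1995]
tool_rot: [0.991, -0.137, 0.001, 0.0]
force: [4.1, -0.1, -1.4]
finger_gap: -0.002
gripper_force: 2.1
```

Emit:
step_arm:
  targets: "-0.5 0 0 0;-1 0 0 0;-1 0 0 0"

```text
t: 9.4
tcp_pos: [0.5433, 0.0193, 0.1995]
tool_rot: [0.991, -0.137, 0.001, 0.0]
force: [5.9, -0.8, -4.0]
finger_gap: 0.001
gripper_force: 2.8
```

Emit:
step_arm:
  targets: "-0.5 0 0 0;-1 0 0 0;-1 0 0 0"

```text
t: 9.7
tcp_pos: [0.5429, 0.0194, 0.1995]
tool_rot: [0.991, -0.137, 0.002, 0.0]
force: [7.1, -1.6, -3.5]
finger_gap: -0.0
gripper_force: 3.3
```

Emit:
step_arm:
  targets: "-0.5 0 0 0;-1 0 0 0;-1.5 0 0 0;-1.5 0 0 0"

```text
t: 10.1
tcp_pos: [0.5423, 0.0196, 0.1995]
tool_rot: [0.991, -0.137, 0.003, 0.0]
force: [8.7, -1.4, -5.4]
finger_gap: -0.002
gripper_force: 4.1
```

Run:
```python
from h import *
info()
```

```text
t 10.1 stand tcp mm [  9.   -2.3 199.5] yaw err deg -0.04 F stand [ 8.78  1.04 -5.4 ] gap -0.0
```

Emit:
step_arm:
  targets: "-0.6 0 0 0;-1.2 0 0 0;-1.2 0 0 0;-1.2 0 0 0"

```text
t: 10.5
tcp_pos: [0.5419, 0.0197, 0.1996]
tool_rot: [0.991, -0.137, 0.004, 0.0]
force: [9.1, -1.3, -5.9]
finger_gap: -0.0
gripper_force: 4.7
```

Run:
```python
from h import *
info()
```

```text
t 10.5 stand tcp mm [  8.5  -2.3 199.6] yaw err deg -0.04 F stand [ 9.09  1.23 -5.95] gap -0.0
```

Emit:
step_arm:
  targets: "-0.6 0 0 0;-0.6 0 0 0;-0.6 0 0 0;-0.6 0 0 0"

```text
t: 10.9
tcp_pos: [0.5417, 0.0198, 0.1996]
tool_rot: [0.991, -0.137, 0.004, 0.0]
force: [9.9, -2.3, -6.8]
finger_gap: 0.002
gripper_force: 5.1
```

Emit:
step_arm:
  targets: "0 0 0 0;0 0 0 0;0 0 0 0;0 0 0 0;0 0 0 0"

```text
t: 11.4
tcp_pos: [0.5416, 0.0198, 0.1996]
tool_rot: [0.991, -0.137, 0.004, 0.0]
force: [10.1, -2.0, -7.1]
finger_gap: 0.003
gripper_force: 5.1
```

Emit:
step_arm:
  targets: "0 0 0 0;0 0 0 0;0 0 0 0;0 0 0 0;0 0 0 0"

```text
t: 11.9
tcp_pos: [0.5417, 0.0198, 0.1996]
tool_rot: [0.991, -0.137, 0.004, 0.0]
force: [10.2, -2.2, -7.5]
finger_gap: -0.002
gripper_force: 5.1
```

Emit:
step_arm:
  targets: "0 0 0 0;0 0 0 0;0 0 0 0;0 0 0 0;0 0 0 0"

```text
t: 12.4
tcp_pos: [0.5417, 0.0198, 0.1996]
tool_rot: [0.991, -0.137, 0.004, 0.0]
force: [9.4, -3.2, -7.0]
finger_gap: 0.0
gripper_force: 5.1
```

Emit:
step_arm:
  targets: "-0.3 0 0 0;-0.7 0 0 0;-0.7 0 0 0;-0.7 0 0 0"

```text
t: 12.8
tcp_pos: [0.5414, 0.0198, 0.1996]
tool_rot: [0.991, -0.137, 0.005, 0.0]
force: [11.4, -2.3, -7.7]
finger_gap: 0.003
gripper_force: 5.5
```

Emit:
step_arm:
  targets: "0 0 0 0;0 0 0 0;0 0 0 0;0 0 0 0;0 0 0 0;0 0 0 0;0 0 0 0;0 0 0 0;0 0 0 0;0 0 0 0;0 0 0 0;0 0 0 0"

```text
t: 14.0
tcp_pos: [0.5414, 0.0198, 0.1996]
tool_rot: [0.991, -0.137, 0.005, 0.0]
force: [10.6, -1.2, -7.5]
finger_gap: 0.0
gripper_force: 5.4
```

Run:
```python
from h import *
info()
```

```text
t 14.0 stand tcp mm [  8.   -2.3 199.6] yaw err deg -0.05 F stand [10.51  1.69 -7.51] gap 0.0
```

Emit:
step_arm:
  targets: "2 0 0 0;4 0 0 0;6 0 0 0;9 0 0 0;14 0 0 0;20 0 0 0;20 0 -20 0;20 0 -45 0;-10 0 -45 0;-45 0 -45 0;-45 0 -45 0;-45 0 -45 0"

```text
t: 15.2
tcp_pos: [0.4934, 0.0334, 0.2445]
tool_rot: [0.991, -0.137, -0.0, 0.0]
force: [0.6, 0.3, -0.7]
finger_gap: 0.002
gripper_force: 0.0
```

Run:
```python
from h import *
info()
```

```text
t 15.2 stand tcp mm [-41.9  -2.3 244.5] yaw err deg 0.0 F stand [ 0.47  0.44 -0.66] gap 0.0
```

Next I push gently from the front so the bin rests clear of the catch, then back off.

Emit:
step_arm:
  targets: "0 0 20 0;0 0 43 0;6 0 43 0;12 0 43 0;16 0 43 0;19 0 43 0;21 0 43 0;23 0 43 0;24 0 43 0;25 0 43 0;25 0 43 0"

```text
t: 16.3
tcp_pos: [0.518, 0.0264, 0.2014]
tool_rot: [0.991, -0.137, 0.0, 0.0]
force: [0.0, -0.0, 0.7]
finger_gap: 0.002
gripper_force: 0.2
```

Run:
```python
from h import *
info()
```

```text
t 16.3 stand tcp mm [-16.3  -2.3 201.4] yaw err deg -0.02 F stand [0.03 0.   0.74] gap 0.0
```

Emit:
step_arm:
  targets: "-6 0 0 0;-14 0 0 0;-20 0 0 0;-20 0 -25 0;-20 0 -50 0;-60 0 -70 0;-90 0 -80 0;-90 0 -80 0;-90 0 -80 0"

```text
t: 17.2
tcp_pos: [0.4309, 0.051, 0.2818]
tool_rot: [0.991, -0.137, 0.001, 0.0]
force: [0.7, -0.6, 0.2]
finger_gap: -0.004
gripper_force: 0.0
```

Run:
```python
from h import *
info();cv2.imwrite("pics/c.png",np.hstack([cv2.resize(manip.snapshot(n)[a:a+160,210:370,::-1],(400,400)) for n,a in(("scene",120),("top",190))]))
```

```text
t 17.2 stand tcp mm [-106.8   -2.2  281.8] yaw err deg 0.01 F stand [ 0.87 -0.37  0.16] gap -0.0
```

View pics/c.png

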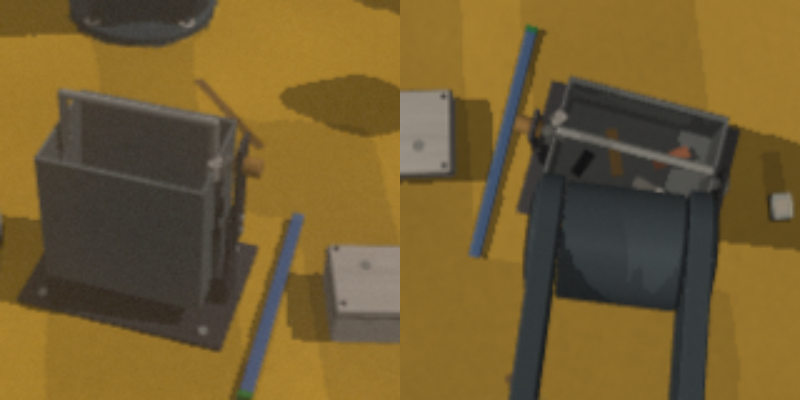

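The bin stands upright, with its bar across about (630,150) in the top half of the picture. The tube, box and relay haven't moved, and the gripper is clear.

```bash
python3 -c "
from station import manip
print(manip.sign_off())"
```

```text
the job is handed in; nothing more can be done
None
```

I swung the bin upright and it snapped home. The catch held a steady pull of about 10 N for over 3 s, and I handed the job in at about 17 s with the bin upright, the gripper clear and nothing nearby visibly moved; the sign-off returned no verdict, and I judged the load from the wrist force, not from the plunger itself.

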